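# Lock the press-and-turn cap onto the thinner tub

### The job

Close the thinner tub with its safety cap, the one with two ears: lower it into the tub's mouth so that the ears drop through the two gaps in the rim, press it down against the spring and, keeping it pressed, turn it clockwise (seen from above) until it stops, then let go so that it springs up locked under the rim. Leave the other things on the bench where they are.

Things in the scene. Friction and masses are not known exactly. Their poses are not given: they have to be found in the camera images.
- cap_center (a point): The tub's safety cap, loose, upright: grey ribbed drum 60 mm across, 28 mm high, with a grip bar across its top (46 mm long along the cap's x axis, 12 mm thick, 28 mm high; whole cap 56 mm high, about 80 g). Point: on its axis, half-way up, 28 mm above its flat underside, level with the drum's top. z up. Same after a half turn.
- cap_ear (a point): Middle of one of the cap's two square ears, which stick out at its foot under the two ends of the grip bar (cap's +x and -x): each 14 mm wide, 6 mm thick, reaching to 38 mm from the axis, its underside level with the cap's. This point is 35 mm along +x from the axis, 3 mm above the underside; axes as the cap's.
- tub_mouth (a point): Mouth of the white plastic tub, 94 mm across, 92 mm high, strapped to a 150 x 130 mm board screwed to the bench; immovable. Point: centre of the mouth, level with the rim's top. z up. The inturned rim leaves a 66 mm round opening with two gaps for the ears at the ends of the tub's x axis (+x and -x), each 36 degrees wide and reaching to 42 mm from the axis. Same after a half turn.
- seal_top (a point): Centre of the top of the steel sprung seal plate (62 mm across) inside the mouth, 10 mm below the rim's top; the cap rests on it, its centre then 18 mm above the mouth's point, and the rim blocks turning. Travel 13 mm, from 3 N to about 11 N. Pressed at least 6 mm, the cap can turn, only clockwise seen from above.
- pocket (a point): Middle of one pocket under the rim (the other lies opposite), 38 mm from the tub's axis, 58 degrees clockwise from a gap's middle. The pressed cap turns up to a stop at about 65 degrees; let go anywhere past 52 degrees, its ears rise into the pockets and are held, the cap's centre then 16 mm above the mouth's point. Less turned, it does not lock.
- plain_cap: Another grey ribbed cap with a grip bar, smaller (48 mm across, 52 mm high) and without ears: it does not belong to this tub. Loose; origin at the centre of its underside. Leave it alone.
- sander: Palm sander standing on its pad, 124 mm across, 115 mm high; loose; origin at the centre of its underside. Leave it alone.
- funnel: White plastic funnel standing mouth down, 96 mm across, 110 mm high; loose; origin at the centre of its underside. Leave it alone.
- sanding_block: Cork sanding block, 70 x 110 x 30 mm; loose; origin at the centre of its underside. Leave it alone.
Mind the look-alikes: they are no part of the job. Leave any purple or yellow look-alike of the part that bears cap_center alone.

How it is judged:
On the way:
1. the eared cap is in the tub's mouth, ears down in the gaps of the rim (horizontal distance between cap_center and tub_mouth below 0.006 m and z of cap_center in the frame of tub_mouth below 0.021 m and angle between the x axis of cap_center and the x axis of tub_mouth, either way round below 0.35 rad), for 0.1 s.
At the end, for the whole second after the job is handed in: The eared cap sits upright (within 4.5 degrees) and at rest in the tub's mouth, on its axis within 6 mm, turned 48 to 70 degrees from the gaps (the stop is at about 65), and sprung up into the pockets under the rim: its point 13.5 to 18.5 mm above the mouth's point (horizontal distance between cap_center and tub_mouth below 0.006 m and z of cap_center in the frame of tub_mouth between 0.0135 and 0.0185 m and angle between the x axis of cap_center and the x axis of tub_mouth, either way round between 0.84 and 1.22 rad and angle between cap_center's own z axis and vertical below 0.08 rad and linear speed of cap below 0.02 m/s); the robot touches nothing.
It fails at once if a bystander (plain cap, sander, funnel or sanding block) is moved more than 30 mm (distance of any of plain_cap, sander, funnel, sanding_block from where it was at the start of the episode above 0.03 m).
It also fails if it takes over 45 s, if anything falls off the work surface, if the arm or the gripper's body presses on something with over 40 N, if the wrist force passes 120 N, or if a joint passes its speed limit or range.

### The arm

A 6-joint arm with a two-finger parallel gripper is mounted at the origin on the work surface. World frame = base frame: x ahead of the robot, y to its left, z up, the work surface at z = 0. Lengths are in m, angles in rad, forces in N, time in s.
With the tool pointing down it reaches from about 0.425 to 0.95 m from the base axis. Payload 14.7 kg.
Tool frame: the origin (TCP) lies midway between the tips of the shut fingers; the grasp point (between the pads) lies 19 mm behind it; z points along the fingers, y is the line along which they close (so a half turn about z gives the same grasp; the last joint's range is limited). The gripper opens to 85 mm and grips with 20 to 120 N. Pads are 22 mm wide; open, the fingers measure 114 mm over their backs; the gripper's body (76 mm by 85 mm) begins 54 mm behind the grasp point. The pads swing forward as they close: fully open they stand 13 mm farther back than shut.
Start: joints at [1.066, 0.48, 1.596, -0, 1.065, -0.047], TCP at [0.287, 0.583, 0.231] pointing down, gripper open.
Joint ranges: [-2.75, 2.75], [-0.82, 2.05], [0.23, 2.67], [-1.56, 4.7], [0.09, 2.69], [-2.92, 2.92]. Speed limits (rad/s): [1.89, 1.89, 2.39, 3.01, 3.01, 3.01].

### API

Orientations are given as [roll, pitch, yaw] about the fixed x, y, z axes, in that order (R = Rz(yaw) Ry(pitch) Rx(roll)).
In Python, from rig import env gives the robot as it stands.
- The arm moves only by the tool servo_tool, never from a script. Its argument "rows" is a list of rows, each a list of 3 entries, a list of its own where there are three numbers: the opening in per cent of the stroke, from 0 (shut) to 100 (fully open), then the shift along the world's x, y, z in mm, then the turn, a rotation vector about the world's x, y, z in rad. A call has 1 to 10 rows; each row is the pose to reach, as a shift and turn from the pose commanded when the call began; what a row does not reach only later rows make up. A row lasts 1/12 s, in which the tool goes at most 41.7 mm and 7.16 degrees, less where a joint would pass 70% of its speed; a pose out of reach is approached as far as the arm can. A call with a gripper value outside its range is refused whole. The fingers move at their own pace and stop on an object; the grip force is fixed at half the most. Time passes only in rows, so rows that repeat a pose let the fingers close. It gives the time, the measured TCP pose, the force and the opening at its end, in the units of the state.
- env.observe(): the state, without advancing time (a new reading comes with each control period).
- env.snapshot(name): name is "scene" or "top" or "wrist"; returns the picture (384x512x3 uint8, red, green, blue); there is no depth.
- env.get_calibration(name): a dict with "fx", "fy", "cx", "cy" (pixels), "camera_from_world" (4x4, takes a point from world to camera coordinates). Camera axes: x right, y up, looking along -z (the intrinsics and any distortion apply to the point x, -y, -z); pixel columns grow to the right and rows downward; lengths in m; the calibration is good to about 2 mm. The wrist camera is an equidistant fisheye: a pixel r from the principal point sees the ray r / f radians off the axis. A picture is of the moment at which its call begins: read the wrist's pose just before it. get_calibration takes no time and is no camera call; for the wrist camera it gives the pose at the moment of the call.
- env.hand_in(): hands the job in, once; it reports no verdict.
The state is a dict: "t": time; "joint_pos": joint angles; "dq": joint speeds; "effort": joint torques, N m; "ee_pos": TCP position; "eef_rot": TCP orientation; "force": force on the tool from outside, world axes, zero at the start; "wrist_torque": the same for the moment, N m; "gripper_width": finger opening in m.
Only numpy, scipy, OpenCV 4.12 (cv2) and the standard library are available. Lean on these libraries where they do the work, as an engineer would, in place of code of your own. Each camera call takes 0.05 s, during which the arm holds its last target. There are 200 camera calls.

## Working session

There is one attempt and no reset: what is moved stays moved. The work goes in short steps, Python scripts to look and compute and a tool call to move; the robot and the scene stay as the last step left them, time stands still between calls to the robot, and variables do not carry over. Pictures are saved under pics/ and viewed, on a budget of 10 in all, crops included, one or two more only if the job needs it, and the job is handed in when it is done.

Besides the shell and the picture viewer there is one more tool, called after "Request:" by a JSON object that holds its "op" and its "data". servo_tool: Moves the arm, as the interface text tells. Its arguments: {"type":"object","properties":{"rows":{"type":"array"}},"required":["rows"]}

```bash
mkdir -p pics; ls
python3 - <<'E'
from rig import env
import cv2
s=env.observe();print(s['t'],s['ee_pos'],s['eef_rot'],s['gripper_width'])
a=env.snapshot("scene");b=env.snapshot("top")
for n,i in(("scene",a),("top",b)):
    cv2.imwrite(f"pics/{n}0.png",cv2.cvtColor(i,cv2.COLOR_RGB2BGR)); print(env.get_calibration(n))
E
```

```text
pics
0.0 [0.28703871 0.58269976 0.23065773] [-3.14031391e+00 -4.69046266e-05  2.68383423e+00] 0.08494785929550924
{'fx': 347.95127540899125, 'fy': 347.95127540899125, 'cx': 256.61986502004487, 'cy': 195.83309823752697, 'camera_from_world': array([[-0.83780075,  0.54553339,  0.02198237,  0.51208751],
       [-0.27598663, -0.45789804,  0.84508033,  0.08450838],
       [ 0.47108522,  0.70194209,  0.53418724, -1.19619487],
       [ 0.        ,  0.        ,  0.        ,  1.        ]])}
{'fx': 368.15013027604255, 'fy': 368.15013027604255, 'cx': 255.89746839249128, 'cy': 188.74165234443385, 'camera_from_world': array([[-4.17523207e-03, -9.99603518e-01,  2.78455349e-02,
        -3.50617974e-02],
       [ 9.93022481e-01, -8.62839101e-04,  1.17922041e-01,
        -5.94946185e-01],
       [-1.17851261e-01,  2.81435941e-02,  9.92632368e-01,
        -1.05089822e+00],
       [ 0.00000000e+00,  0.00000000e+00,  0.00000000e+00,
         1.00000000e+00]])}
```

View pics/top0.png

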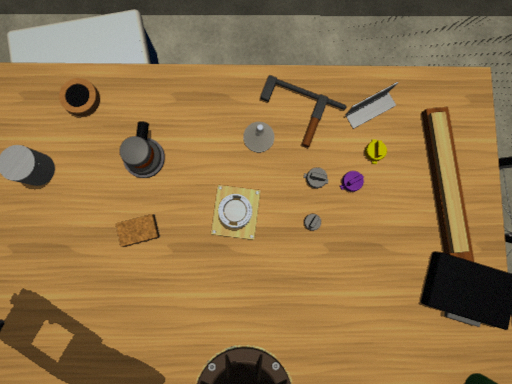

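View pics/scene0.png

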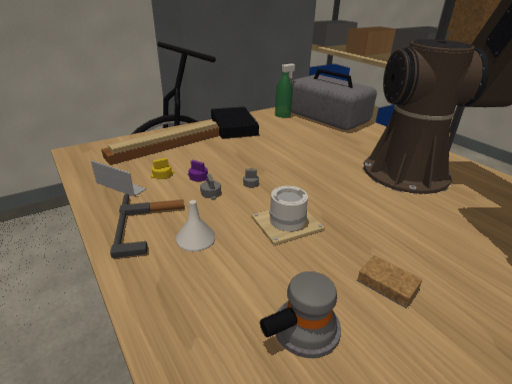

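Top view: candidates are the grey cap at (316,177), the smaller grey cap at (313,222), purple at (353,181) and yellow at (376,150). The grey one at (316,177) is larger and looks eared, so it fits the description. The tub is at (235,211). I'll confirm in an enlarged crop and measure.

```bash
cat > h.py <<'E'
import numpy as np,cv2
from rig import env
def ray(n,px,c=None):
    c=c or env.get_calibration(n); T=np.array(c['camera_from_world']);R=T[:3,:3]
    a=np.array([(px[0]-c['cx'])/c['fx'],(px[1]-c['cy'])/c['fy']])
    if n=='wrist':
        th=np.linalg.norm(a);a=a/max(th,1e-9);d=np.array([a[0]*np.sin(th),-a[1]*np.sin(th),-np.cos(th)])
    else: d=np.array([a[0],-a[1],-1])
    return -R.T@T[:3,3],R.T@d
def hit(n,px,z,c=None):
    o,d=ray(n,px,c);return o+d*(z-o[2])/d[2]
def proj(n,p,c=None):
    c=c or env.get_calibration(n);T=np.array(c['camera_from_world']);q=T[:3,:3]@p+T[:3,3];q=np.array([q[0],-q[1],-q[2]])
    if n=='wrist':
        r=np.hypot(q[0],q[1]);s=np.arctan2(r,q[2])/max(r,1e-9)
    else: s=1/q[2]
    return np.array([c['cx']+c['fx']*q[0]*s,c['cy']+c['fy']*q[1]*s])
E
python3 - <<'E'
from h import *
i=cv2.imread('pics/top0.png')
cv2.imwrite('pics/crop.png',np.hstack([cv2.resize(i[155:240,285:370],(400,400),interpolation=3),cv2.resize(i[170:250,195:275],(400,400),interpolation=3)]))
print(hit('top',(317,177),.05),hit('top',(235,210),.1))
E
```

```text
[ 0.6277311  -0.21584465  0.05      ] [0.52835145 0.02304165 0.1       ]
```

View pics/crop.png

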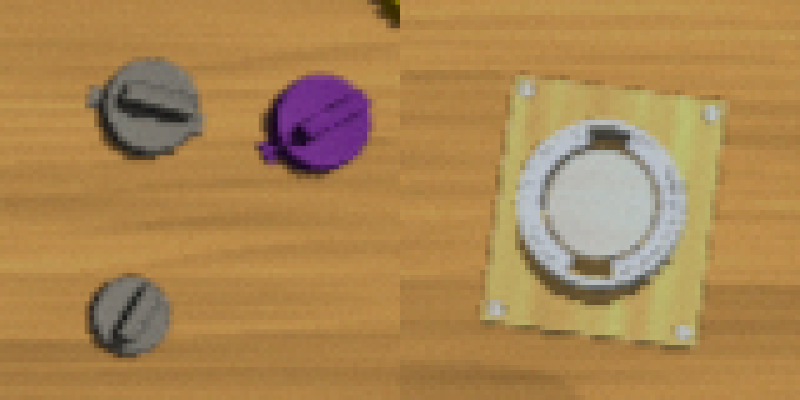

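Run:
```python
from h import *
a=hit('top',(305.2,175.6),.004);b=hit('top',(326.4,182),.004);print('cap',(a+b)/2,np.degrees(np.arctan2(*(a-b)[1::-1])),np.linalg.norm(a-b))
a=hit('top',(236.8,197),.1);b=hit('top',(233.4,223),.1);print('tub',(a+b)/2,np.degrees(np.arctan2(*(a-b)[1::-1])),np.linalg.norm(a-b))
c=env.get_calibration('wrist');T=np.array(c['camera_from_world']);print(c['fx'],c['cx'],c['cy'],-T[:3,:3].T@T[:3,3],T[:3,:3])
```

```text
cap [ 0.62911742 -0.22108163  0.004     ] 72.99902613336565 0.06773522328689105
tub [0.52850418 0.02274709 0.1       ] -7.302823872327001 0.07213589053372528
297.3186396354542 256.70863529223743 190.777081506141 [0.22247746 0.61434263 0.37296489] [[ 4.41043334e-01  8.97485801e-01 -1.21211202e-04]
 [-8.61121673e-01  4.23135177e-01 -2.81826342e-01]
 [-2.52883852e-01  1.24402007e-01  9.59465423e-01]]
```

Request:
{"op": "servo_tool", "data": {"rows": [[60,[180,-410,0],[0,0,-0.7]],[60,[180,-410,0],[0,0,-0.7]],[60,[180,-410,0],[0,0,-0.7]],[60,[180,-410,0],[0,0,-0.7]],[60,[180,-410,0],[0,0,-0.7]],[60,[180,-410,0],[0,0,-0.7]],[60,[180,-410,0],[0,0,-0.7]],[60,[180,-410,0],[0,0,-0.7]],[60,[180,-410,0],[0,0,-0.7]],[60,[180,-410,0],[0,0,-0.7]]]}}

```text
t: 0.93
ee_pos: [0.455, 0.1996, 0.2313]
eef_rot: [-3.141, -0.0, 1.984]
force: [0.9, -0.0, 0.1]
gripper_width: 0.0511
```

Request:
{"op": "servo_tool", "data": {"rows": [[60,[163,-393,-20],[0,0,-0.71]],[60,[163,-393,-20],[0,0,-0.71]],[60,[163,-393,-20],[0,0,-0.71]],[60,[163,-393,-20],[0,0,-0.71]],[60,[163,-393,-20],[0,0,-0.71]],[60,[163,-393,-20],[0,0,-0.71]],[60,[163,-393,-20],[0,0,-0.71]],[60,[163,-393,-20],[0,0,-0.71]],[60,[163,-393,-20],[0,0,-0.71]],[60,[163,-393,-20],[0,0,-0.71]]]}}

```text
t: 1.77
ee_pos: [0.6144, -0.185, 0.2113]
eef_rot: [-3.141, -0.0, 1.274]
force: [1.2, 1.1, 0.8]
gripper_width: 0.0512
```

Request:
{"op": "servo_tool", "data": {"rows": [[60,[0,0,0],[0,0,0]],[60,[0,0,0],[0,0,0]],[60,[0,0,0],[0,0,0]],[60,[0,0,0],[0,0,0]]]}}

```text
t: 2.1
ee_pos: [0.6137, -0.1819, 0.2116]
eef_rot: [-3.141, -0.0, 1.274]
force: [-0.0, 0.1, -0.7]
gripper_width: 0.0514
```

Run:
```python
from h import *
s=env.observe();print(s['t'],s['ee_pos'],s['eef_rot'],s['joint_pos'])
c=env.get_calibration('wrist');i=env.snapshot('wrist');cv2.imwrite('pics/w1.png',i[:,:,::-1])
print(proj('wrist',np.array([.629,-.221,.028]),c))
import pickle;pickle.dump(c,open('w1.pkl','wb'))
```

```text
2.1 [ 0.61370343 -0.18189989  0.21155155] [-3.14074444e+00 -2.07904751e-04  1.27441575e+00] [-3.35604055e-01  4.85797879e-01  1.64025091e+00  2.05221875e-04
  1.01639959e+00 -3.93316795e-02]
[279.54782895 198.29142628]
```

View pics/w1.png

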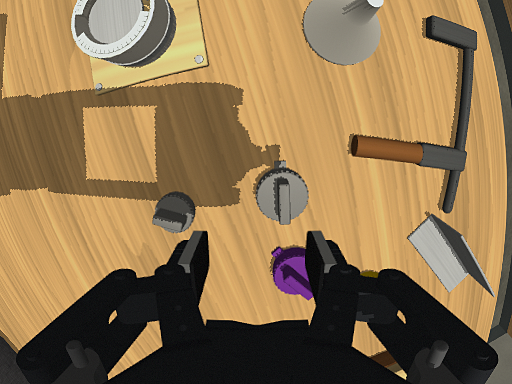

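Wrist view: the eared cap sits at about (282,195), its far ear at (281,163) and the bar running nearly vertical. Plain cap at (174,212), purple cap at (293,272). I'll enlarge it for the bar edges.

Run:
```python
from h import *
i=cv2.imread('pics/w1.png')[155:235,245:325]
cv2.imwrite('pics/w1c.png',cv2.resize(i,(640,640),interpolation=0))
```

```text
(no output)
```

View pics/w1c.png

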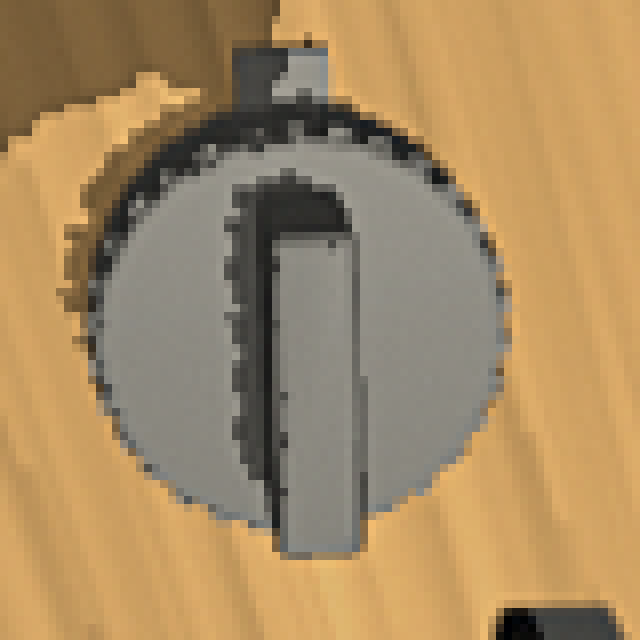

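Run:
```python
from h import *
import pickle;c=pickle.load(open('w1.pkl','rb'))
f=lambda x,y,z:hit('wrist',(245+x/8-.5,155+y/8-.5),z,c)
p=[f(275,235,.056),f(355,235,.056),f(360,553,.056),f(280,553,.056)]
a=(p[0]+p[1])/2;b=(p[2]+p[3])/2;d=a-b
print('bar c',(a+b)/2,np.linalg.norm(d),np.degrees(np.arctan2(d[1],d[0])),np.linalg.norm(p[0]-p[1]))
print('drum',f(301,335,.028));print('ear end',f(280,48,.006))
m=(f(301,335,.028)+(a+b)/2)/2;d=f(280,48,.006)-m;print('ear r',np.linalg.norm(d[:2]),np.degrees(np.arctan2(d[1],d[0])))
```

```text
bar c [ 0.63243785 -0.21960215  0.056     ] 0.04467078274133196 75.57098795427994 0.010452620729653443
drum [ 0.63247134 -0.21964148  0.028     ]
ear end [ 0.64144752 -0.18284696  0.006     ]
ear r 0.037858457869465206 76.25856360063182
```

Request:
{"op": "servo_tool", "data": {"rows": [[60,[19,-38,0],[0,0,0.05]],[60,[19,-38,-40],[0,0,0.05]],[60,[19,-38,-80],[0,0,0.05]],[60,[19,-38,-115],[0,0,0.05]],[60,[19,-38,-145],[0,0,0.05]],[60,[19,-38,-165],[0,0,0.05]],[60,[19,-38,-175],[0,0,0.05]],[60,[19,-38,-180],[0,0,0.05]],[60,[19,-38,-180],[0,0,0.05]],[60,[19,-38,-180],[0,0,0.05]]]}}

```text
t: 2.98
ee_pos: [0.634, -0.2208, 0.033]
eef_rot: [3.14, 0.0, 1.324]
force: [0.7, -0.0, 0.0]
gripper_width: 0.051
```

Request:
{"op": "servo_tool", "data": {"rows": [[0,[0,0,0],[0,0,0]],[0,[0,0,0],[0,0,0]],[0,[0,0,0],[0,0,0]],[0,[0,0,0],[0,0,0]],[0,[0,0,0],[0,0,0]],[0,[0,0,0],[0,0,0]],[0,[0,0,0],[0,0,0]],[0,[0,0,0],[0,0,0]]]}}

```text
t: 3.65
ee_pos: [0.6339, -0.2212, 0.0329]
eef_rot: [3.14, 0.0, 1.324]
force: [-0.4, 1.1, 8.6]
gripper_width: 0.0107
```

Request:
{"op": "servo_tool", "data": {"rows": [[0,[0,0,30],[0,0,0]],[0,[0,0,70],[0,0,0]],[0,[0,0,110],[0,0,0]],[0,[0,0,150],[0,0,0]],[0,[0,20,180],[0,0,0.1]],[0,[0,50,207],[0,0,0.22]],[0,[-2,90,207],[0,0,0.34]],[0,[-4,130,207],[0,0,0.46]],[0,[-6,165,207],[0,0,0.58]],[0,[-6,200,207],[0,0,0.7]]]}}

```text
t: 4.48
ee_pos: [0.6266, -0.0192, 0.2395]
eef_rot: [3.141, 0.0, 2.03]
force: [1.0, 0.6, -1.1]
gripper_width: 0.011
```

Request:
{"op": "servo_tool", "data": {"rows": [[0,[0,20,0],[0,0,0.12]],[0,[0,40,0],[0,0,0.24]],[0,[0,44,0],[0,0,0.36]],[0,[0,44,0],[0,0,0.48]],[0,[0,44,0],[0,0,0.6]],[0,[0,44,0],[0,0,0.72]],[0,[0,44,0],[0,0,0.84]],[0,[0,44,0],[0,0,0.99]],[0,[0,44,0],[0,0,0.99]],[0,[0,44,0],[0,0,0.99]]]}}

```text
t: 5.32
ee_pos: [0.6272, 0.023, 0.239]
eef_rot: [3.142, 0.0, 3.012]
force: [0.6, 0.1, -1.5]
gripper_width: 0.0111
```

Run:
```python
from h import *
import pickle
s=env.observe();print(s['t'],s['ee_pos'],s['eef_rot'],s['joint_pos'],s['gripper_width'],s['force'])
c=env.get_calibration('wrist');i=env.snapshot('wrist');cv2.imwrite('pics/w2.png',i[:,:,::-1])
pickle.dump((c,s),open('w2.pkl','wb'))
```

```text
5.3167 [0.62716135 0.02304326 0.23900096] [3.14158403e+00 2.80852519e-04 3.01229560e+00] [-1.15590094e-02  4.41301716e-01  1.64224596e+00 -2.80379980e-05
  1.05776506e+00 -1.45304453e+00] 0.011134538751529187 [ 0.63164937  0.08144673 -1.46248631]
```

View pics/w2.png

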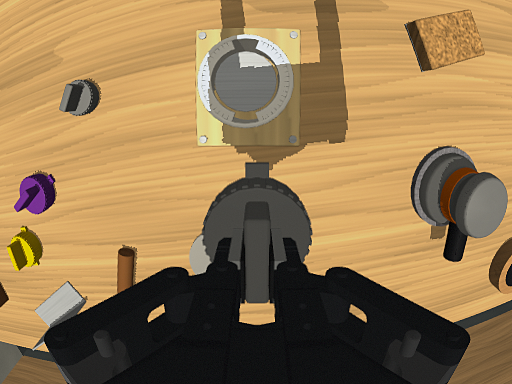

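The wrist view shows the cap held upright, its ear at (257,170), and the tub mouth at (245,80) with gaps at about (243,46) and (247,115). I'll enlarge both.

Run:
```python
from h import *
i=cv2.imread('pics/w2.png')[20:140,185:305]
j=cv2.imread('pics/w2.png')[150:310,195:320]
cv2.imwrite('pics/w2c.png',np.hstack([cv2.resize(i,None,fx=4,fy=4,interpolation=0),cv2.resize(j,None,fx=2.4,fy=3,interpolation=0)]))
```

```text
(no output)
```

View pics/w2c.png

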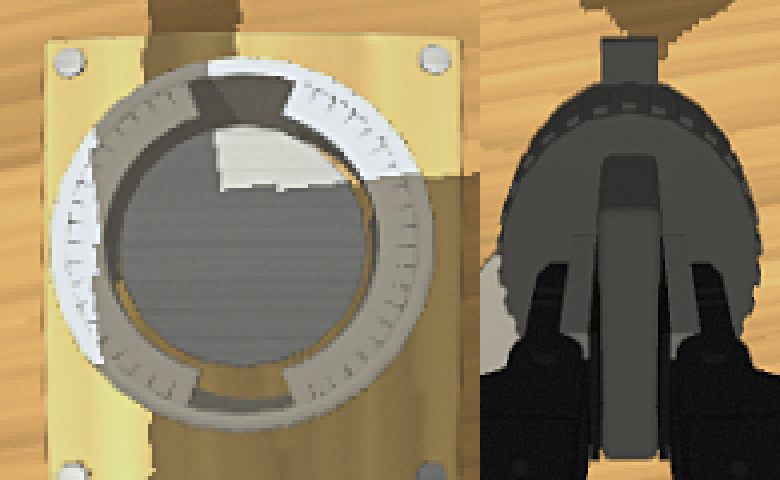

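Run:
```python
from h import *
import pickle;c,s=pickle.load(open('w2.pkl','rb'))
f=lambda x,y,z:hit('wrist',(185+x/4-.5,20+y/4-.5),z,c)
g=lambda x,y,z:hit('wrist',(195+(x-480)/2.4-.5,150+y/3-.5),z,c)
ang=lambda d:np.degrees(np.arctan2(d[1],d[0]))
for z in(.095,.1,.105,.11):
    l,r,t,b=f(53,243,z),f(433,243,z),f(243,58,z),f(243,430,z)
    T=(f(202,120,z)+f(288,118,z))/2;B=(f(198,370,z)+f(287,367,z))/2
    print(z,'outer',np.linalg.norm(l-r),np.linalg.norm(t-b),(l+r)[:2]/2,(t+b)[:2]/2,'gap c',((T+B)/2)[:2],np.linalg.norm(T-B),ang(T-B),
     'top',hit('top',(235.1,209.7),z)[:2])
# triangulate mouth centre (seal top ignored) wrist vs scene: rim circle centre ~ (289,194) in scene
u=s['ee_pos'][2]-.033
a=g(630,207,u+.056);b=g(630,460,u+.056);e=g(629.5,38,u+.006)
print('bar',(a+b)/2,np.linalg.norm(a-b),ang(a-b),'w',np.linalg.norm(g(600,300,u+.056)-g(660,300,u+.056)));print('ear',e,'axis pt',e-.038*(a-b)/np.linalg.norm(a-b),ang(e-(a+b)/2))
print(s['ee_pos'])
i=cv2.imread('pics/scene0.png')[180:210,260:320]
```

```text
0.095 outer 0.09055385342044263 0.09096785716004972 [0.52903032 0.02460485] [0.52958059 0.02471152] gap c [0.52983771 0.02489173] 0.060753972934855856 172.00455548971757 top [0.52948418 0.02291054]
0.1 outer 0.08897184531595219 0.08937861626262324 [0.52949614 0.02473732] [0.53003679 0.02484213] gap c [0.53028942 0.02501919] 0.05969257936702319 172.0045554897176 top [0.52917669 0.0227688 ]
0.105 outer 0.08738983721146175 0.08778937536519676 [0.52996195 0.02486979] [0.53049299 0.02497274] gap c [0.53074113 0.02514665] 0.05863118579919014 172.00455548971757 top [0.52886919 0.02262705]
0.11 outer 0.0858078291069713 0.08620013446777029 [0.53042776 0.02500226] [0.53094919 0.02510335] gap c [0.53119284 0.02527411] 0.05756979223135742 172.0045554897176 top [0.5285617  0.02248531]
bar [0.6254693  0.02338996 0.26200096] 0.045573071705919496 172.6747145149812 w 0.01125575057437378
ear [0.58799089 0.02816367 0.21200096] axis pt [0.62568074 0.02331858 0.21200096] 172.7411894837163
[0.62716135 0.02304326 0.23900096]
```

Request:
{"op": "servo_tool", "data": {"rows": [[0,[-30,0,0],[0,0,0]],[0,[-65,0,0],[0,0,-0.01]],[0,[-96,1,0],[0,0,-0.01]],[0,[-96,1,-30],[0,0,-0.01]],[0,[-96,1,-60],[0,0,-0.01]],[0,[-96,1,-80],[0,0,-0.01]],[0,[-96,1,-90],[0,0,-0.01]],[0,[-96,1,-90],[0,0,-0.01]],[0,[-96,1,-90],[0,0,-0.01]]]}}

```text
t: 6.12
ee_pos: [0.5314, 0.0241, 0.149]
eef_rot: [-3.142, -0.0, 3.002]
force: [0.1, -0.2, -0.7]
gripper_width: 0.0104
```

Run:
```python
from h import *
s=env.observe();print(s['ee_pos'],s['force'],s['eef_rot'])
i=env.snapshot('scene');cv2.imwrite('pics/s2.png',i[:,:,::-1])
j=i[120:250,225:355]
cv2.imwrite('pics/s2c.png',cv2.resize(j[:,:,::-1],None,fx=4.5,fy=4.5,interpolation=0))
c=np.array([.5294,.024,0])
t=np.linspace(0,2*np.pi,73)
for z in(.085,.095,.105):
    q=np.array([proj('scene',c+[.047*np.cos(k),.047*np.sin(k),z]) for k in t]);print(z,(q.min(0)-[225,120])*4.5,(q.max(0)-[225,120])*4.5)
```

```text
[0.53143991 0.02410889 0.1490193 ] [ 0.10872981 -0.17907892 -0.72195703] [-3.14156433e+00 -3.41056453e-04  3.00214316e+00]
0.085 [206.93973898 299.96608497] [373.80689339 389.21016476]
0.095 [207.72332326 285.32535308] [375.61375082 373.75467984]
0.105 [208.5164789 270.5133935] [377.44280644 358.10125959]
```

View pics/s2c.png

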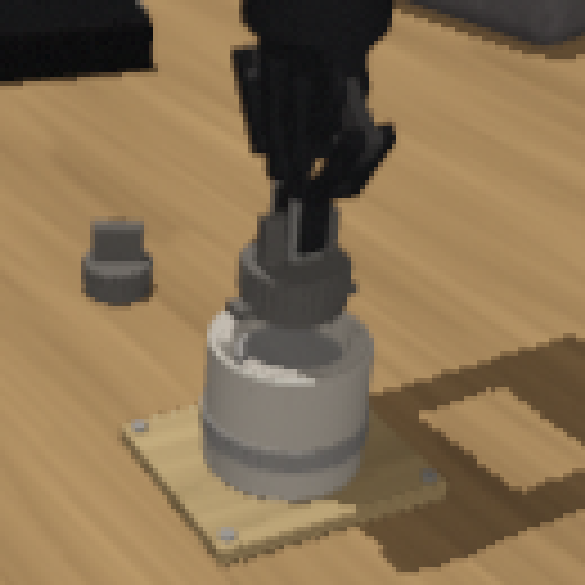

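The scene crop shows the cap hovering over the mouth. The front rim edge at y≈383 puts the rim top at z≈0.09, and the centring agrees. Descending slowly.

Request:
{"op": "servo_tool", "data": {"rows": [[0,[0,0,-10],[0,0,0]],[0,[0,0,-18],[0,0,0]],[0,[0,0,-21],[0,0,0]],[0,[0,0,-23],[0,0,0]],[0,[0,0,-25],[0,0,0]],[0,[0,0,-27],[0,0,0]],[0,[0,0,-28],[0,0,0]],[0,[0,0,-28],[0,0,0]]]}}

```text
t: 6.83
ee_pos: [0.5312, 0.0241, 0.1206]
eef_rot: [-3.142, -0.0, 3.004]
force: [0.3, 0.1, -0.8]
gripper_width: 0.0107
```

Request:
{"op": "servo_tool", "data": {"rows": [[0,[0,0,-1.5],[0,0,0]],[0,[0,0,-3],[0,0,0]],[0,[0,0,-4.5],[0,0,0]],[0,[0,0,-4.5],[0,0,0]],[0,[0,0,-4.5],[0,0,0]]]}}

```text
t: 7.25
ee_pos: [0.5312, 0.0241, 0.1161]
eef_rot: [-3.142, -0.0, 3.004]
force: [-0.6, 0.9, -0.1]
gripper_width: 0.0109
```

Request:
{"op": "servo_tool", "data": {"rows": [[0,[0,0,-1.5],[0,0,0]],[0,[0,0,-3],[0,0,0]],[0,[0,0,-3],[0,0,0]],[0,[0,0,-3],[0,0,0]]]}}

```text
t: 7.58
ee_pos: [0.5314, 0.0241, 0.1133]
eef_rot: [3.142, 0.0, 3.004]
force: [-0.3, -1.0, 2.4]
gripper_width: 0.011
```

Request:
{"op": "servo_tool", "data": {"rows": [[0,[0,0,-1.5],[0,0,0]],[0,[0,0,-3],[0,0,0]],[0,[0,0,-3],[0,0,0]],[0,[0,0,-3],[0,0,0]]]}}

```text
t: 7.92
ee_pos: [0.5314, 0.0241, 0.1103]
eef_rot: [3.142, 0.0, 3.004]
force: [0.0, 0.8, 5.9]
gripper_width: 0.0109
```

Request:
{"op": "servo_tool", "data": {"rows": [[0,[0,0,-2],[0,0,0]],[0,[0,0,-4],[0,0,0]],[0,[0,0,-6],[0,0,0]],[0,[0,0,-6],[0,0,0]],[0,[0,0,-6],[0,0,0]],[0,[0,0,-6],[0,0,0]]]}}

```text
t: 8.42
ee_pos: [0.5314, 0.0241, 0.1045]
eef_rot: [3.142, 0.0, 3.004]
force: [-1.7, -0.6, 8.6]
gripper_width: 0.0107
```

Run:
```python
from h import *
s=env.observe();print(s['ee_pos'],s['force'],s['eef_rot'],s['joint_pos'],s['wrist_torque'])
i=env.snapshot('scene')
cv2.imwrite('pics/s3c.png',cv2.resize(i[120:250,225:355,::-1],None,fx=4.5,fy=4.5,interpolation=0))
```

```text
[0.53140793 0.02408974 0.10446032] [-1.65197058 -0.55812894  8.55877031] [3.14157213e+00 4.20165335e-04 3.00381816e+00] [-1.16670649e-02  4.88021540e-01  1.98269829e+00 -5.22780309e-05
  6.70453415e-01 -1.44464794e+00] [-0.01634355  0.11832905  0.02907521]
```

View pics/s3c.png

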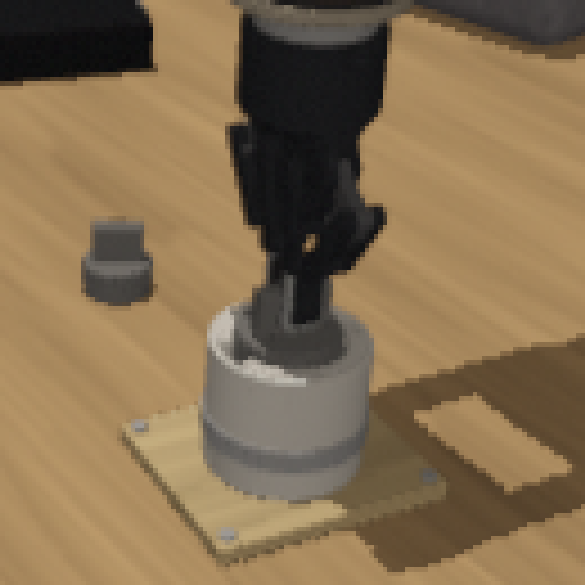

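The cap is down in the mouth and pressed about 10 mm. Now I'll turn it clockwise.

Request:
{"op": "servo_tool", "data": {"rows": [[0,[0,0,0],[0,0,-0.1]],[0,[0,0,0],[0,0,-0.2]],[0,[-0.2,-0.4,0],[0,0,-0.3]],[0,[-0.2,-0.5,0],[0,0,-0.4]],[0,[-0.4,-0.7,0],[0,0,-0.5]],[0,[-0.5,-0.8,0],[0,0,-0.6]],[0,[-0.5,-0.8,0],[0,0,-0.6]],[0,[-0.5,-0.8,0],[0,0,-0.6]]]}}

```text
t: 9.13
ee_pos: [0.5311, 0.0233, 0.1045]
eef_rot: [3.141, 0.001, 2.403]
force: [0.1, 0.2, 7.5]
gripper_width: 0.0108
```

Run:
```python
from h import *
s=env.observe();print(s['ee_pos'],s['force'],s['eef_rot'],s['wrist_torque'])
```

```text
[0.53105005 0.02329946 0.10454128] [0.05512047 0.2148341  7.49438929] [3.14109886e+00 5.14256243e-04 2.40285336e+00] [-0.05252694  0.03077422 -0.06722789]
```

Request:
{"op": "servo_tool", "data": {"rows": [[0,[-0.2,-0.2,0],[0,0,-0.1]],[0,[-0.2,-0.2,0],[0,0,-0.2]],[0,[-0.4,-0.4,0],[0,0,-0.3]],[0,[-0.6,-0.5,0],[0,0,-0.4]],[0,[-0.6,-0.5,0],[0,0,-0.46]],[0,[-0.6,-0.5,0],[0,0,-0.5]],[0,[-0.6,-0.5,0],[0,0,-0.5]],[0,[-0.6,-0.5,0],[0,0,-0.5]]]}}

```text
t: 9.8
ee_pos: [0.5304, 0.0228, 0.1045]
eef_rot: [3.141, 0.0, 1.903]
force: [0.4, 0.1, 8.5]
gripper_width: 0.0108
```

Run:
```python
from h import *
s=env.observe();print(s['ee_pos'],s['force'],s['eef_rot'],s['wrist_torque'],s['joint_pos'][5])
```

```text
[0.53043053 0.02279394 0.1045398 ] [0.40157498 0.07371601 8.48416934] [3.14093186e+00 2.26913491e-04 1.90335331e+00] [-0.04708479  0.09464059 -0.10470213] -0.3467346154969906
```

Request:
{"op": "servo_tool", "data": {"rows": [[0,[0,0,0],[0,0,-0.02]],[0,[0,0,0],[0,0,-0.04]],[0,[0,0,0],[0,0,-0.06]],[0,[0,0,0],[0,0,-0.06]],[0,[0,0,0],[0,0,-0.06]]]}}

```text
t: 10.22
ee_pos: [0.53, 0.0228, 0.1045]
eef_rot: [-3.141, 0.0, 1.845]
force: [-2.2, -0.0, 9.0]
gripper_width: 0.0107
```

Run:
```python
from h import *
s=env.observe();print(s['ee_pos'],s['force'],s['eef_rot'],s['wrist_torque'],s['joint_pos'][5])
```

```text
[0.53004456 0.02275283 0.10448457] [-2.18615162e+00 -8.14457690e-03  8.98348035e+00] [-3.14148750e+00  2.84435937e-04  1.84469941e+00] [-0.03357345  0.34624744  0.86262605] -0.2875519555727836
```

The torque jumped to 0.86 N m, so it's at the stop. I'll ease off, let it rise, and release.

Request:
{"op": "servo_tool", "data": {"rows": [[0,[0,0,1],[0,0,0.02]],[0,[0,0,3],[0,0,0.04]],[0,[0,0,5],[0,0,0.04]],[0,[0,0,7],[0,0,0.04]],[0,[0,0,7],[0,0,0.04]],[0,[0,0,7],[0,0,0.04]]]}}

```text
t: 10.72
ee_pos: [0.53, 0.0228, 0.1113]
eef_rot: [-3.142, -0.0, 1.884]
force: [-0.3, -0.3, 4.0]
gripper_width: 0.0109
```

Request:
{"op": "servo_tool", "data": {"rows": [[40,[0,0,0],[0,0,0]],[40,[0,0,0],[0,0,0]],[40,[0,0,0],[0,0,0]],[40,[0,0,0],[0,0,0]],[40,[0,0,0],[0,0,0]],[40,[0,0,0],[0,0,0]]]}}

```text
t: 11.22
ee_pos: [0.5301, 0.0228, 0.1111]
eef_rot: [-3.141, -0.0, 1.884]
force: [0.8, 0.2, -0.6]
gripper_width: 0.0343
```

Request:
{"op": "servo_tool", "data": {"rows": [[40,[0,0,10],[0,0,0]],[40,[0,0,35],[0,0,0]],[40,[0,0,70],[0,0,0]],[40,[40,0,110],[0,0,0]],[40,[70,0,130],[0,0,0]],[40,[70,0,130],[0,0,0]],[40,[70,0,130],[0,0,0]]]}}

```text
t: 11.8
ee_pos: [0.6033, 0.0228, 0.2441]
eef_rot: [3.136, 0.002, 1.884]
force: [-1.0, -1.0, -0.1]
gripper_width: 0.0343
```

Run:
```python
from h import *
import pickle
s=env.observe();print(s['t'],s['ee_pos'],s['force'],s['eef_rot'])
c=env.get_calibration('wrist');i=env.snapshot('wrist')
j=env.snapshot('scene');pickle.dump(c,open('w4.pkl','wb'));cv2.imwrite('pics/w4full.png',i[:,:,::-1])
p=np.round(proj('wrist',np.array([.529,.024,.11]),c)).astype(int);print(p)
x,y=max(p[0]-65,0),max(p[1]-65,0);print(x,y)
a=cv2.resize(i[y:y+130,x:x+130,::-1],(400,400),interpolation=0)
b=cv2.resize(j[150:250,240:340,::-1],(400,400),interpolation=0)
cv2.imwrite('pics/f.png',np.hstack([a,b]))
```

```text
11.8 [0.60332241 0.02275082 0.2440922 ] [-1.00955178 -1.02673924 -0.11175472] [3.13638434e+00 1.74201264e-03 1.88375859e+00]
[183 157]
118 92
```

View pics/f.png

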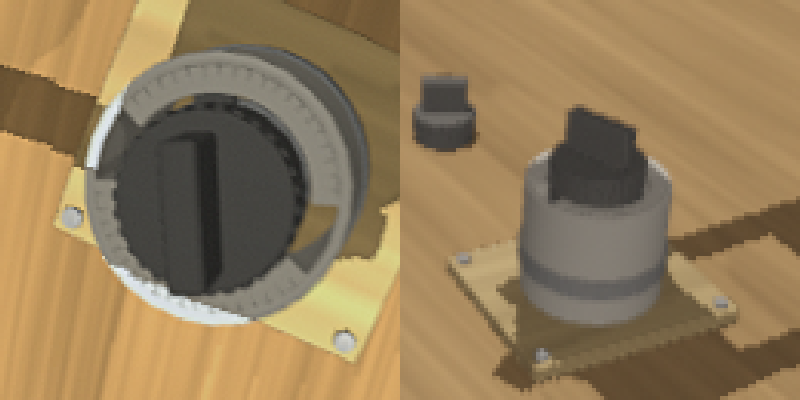

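Run:
```python
from h import *
import pickle;c=pickle.load(open('w4.pkl','rb'))
f=lambda x,y,z:hit('wrist',(118+x/400*130-.5,92+y/400*130-.5),z,c)
a,b=f(179,143,.136),f(182,291,.136);d=a-b
print((a+b)/2,np.linalg.norm(d),np.degrees(np.arctan2(d[1],d[0])))
a,b=f(112,145,.092),f(322,233,.092);d=a-b
print((a+b)/2,np.linalg.norm(d),np.degrees(np.arctan2(d[1],d[0])))
```

```text
[0.52902511 0.02391279 0.136     ] 0.04305760706433322 105.69674940382627
[0.52910617 0.0255559  0.092     ] 0.07721204242170075 174.20671378702144
```

```bash
python3 -c "
from rig import env
print(env.hand_in())"
```

```text
the job is handed in; nothing more can be done
None
```

The grey eared cap is in the tub's mouth, turned to its stop and sprung up locked. I handed the job in at about 12 s; `hand_in` gave no verdict.

What I did: I gripped the cap by its bar, lined the ears up with the gaps, lowered it onto the seal and pressed it about 10 mm. I then turned it clockwise until the wrist torque jumped to about 0.86 N m, eased back 2°, let it rise about 7 mm and let go.

Last checks:
- **Locked:** the final pictures show both gaps empty, so the ears are under the rim. The cap looks upright.
- **Centring:** the cap is within about 2 mm of the tub's axis.
- **Turn angle:** about 64° by the tool's yaw against the gap angle measured before insertion, but about 68° from the last wrist image. They disagree by a few degrees, but both are within 48–70° and the stop is at about 65°.
- **Height:** I did not measure the cap's final height in the picture. It rests on the spring force still pushing up about 4 N at the height where I let go, and on the empty gaps.
- **Robot:** it is clear of everything.
- **Bystanders:** I did not touch any of them. I did not measure their positions again.

The rim came out at about z = 0.09 m. I found the seal by touch, at about the height that implies.

I viewed 9 pictures.

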